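# Set the coffee tray: four cups to their own saucers

## Robot

A 6-joint arm with a two-finger parallel gripper is mounted at the origin on the work surface. World frame = base frame: x ahead of the robot, y to its left, z up, the work surface at z = 0. Lengths are in m, angles in rad, forces in N, time in s.
With the tool pointing down it reaches from about 0.35 to 0.925 m from the base axis. Payload 6.4 kg.
Tool frame: the origin (TCP) lies at the very end of the fingers, on their centre line; the grasp point (between the pads) lies 19 mm behind it (r.grip_point_offset is the distance from the TCP to the grasp point, in m); x points along the fingers, y is the direction in which the jaws open and shut, and the axes are right-handed (so a half turn about x gives the same grasp; the last joint's range is limited). The gripper opens to 85 mm and grips with 20 to 120 N. Pads are 22 mm wide; open, the fingers measure 114 mm over their backs; the gripper's body (76 mm by 85 mm) begins 54 mm behind the grasp point. The pads swing forward as they close: fully open they stand 13 mm farther back than shut.
Start: joints at [1.015, 0.245, 1.558, -0, 1.339, -0.174], TCP at [0.242, 0.603, 0.231] pointing down, gripper open.
Joint ranges: [-3.13, 3.13], [-1.02, 2.26], [0.13, 2.54], [-0.95, 4.09], [0.21, 2.88], [-2.74, 2.74]. Speed limits (rad/s): [2.57, 2.57, 3.14, 3.14, 3.14, 3.14].

## Interface

Orientations are given as [roll, pitch, yaw] about the fixed x, y, z axes, in that order (R = Rz(yaw) Ry(pitch) Rx(roll)).
In Python, from plant import r gives the robot as it stands.
- The arm moves only by the tool arm_command, never from a script. Its argument "steps" is a list of rows, each a list of 5 numbers: the shift along the tool's x, y, z in mm, then the turn about the tool's x in rad, then the opening, from 0 (shut) to 1 (fully open). A call has 1 to 5 rows; each row is the pose to reach, as a shift and turn from the pose measured when the call began, along the tool's axes at that moment; what a row does not reach only later rows make up. A row lasts 1/12 s, in which the tool goes at most 41.7 mm and 7.16 degrees, less where a joint would pass 70% of its speed; a pose out of reach is approached as far as the arm can. A call with a gripper value outside its range is refused whole. The fingers move at their own pace and stop on an object; "force" is the grip in N (left out, the last holds). Time passes only in rows, so rows that repeat a pose let the fingers close. It gives the time, the measured TCP pose, the force and the opening at its end, in the units of the state.
- r.read_state(): the state, without advancing time (a new reading comes with each control period).
- r.grab_frame(name): name is "scene" or "top" or "wrist"; returns a dict with "img" (420x560x3 uint8, red, green, blue), "mtx" (3x3 intrinsics, pixels), "cam_to_world" (4x4, takes a point from camera to world coordinates). Camera axes: x right, y down, z forward; pixel columns grow to the right and rows downward; lengths in m; the calibration is good to about 2 mm. A picture is of the moment at which its call begins. There is no depth.
- r.close_job(): hands the job in, once; it reports no verdict.
The state is a dict: "time_s": time; "joint_pos": joint angles; "joint_vel": joint speeds; "joint_torque": joint torques, N m; "tcp_pos": TCP position; "ee_rot": TCP orientation; "wrist_force": force on the tool from outside, world axes, zero at the start; "moment": the same for the moment, N m; "grip_width": finger opening in m.
Only numpy, scipy, OpenCV 4.12 (cv2) and the standard library are available. Lean on these libraries where they do the work, as an engineer would, in place of code of your own. Each camera call takes 0.05 s, during which the arm holds its last target. There are 200 camera calls.

## Task

Dinner is over and coffee is coming: gather the four coffee cups scattered about the table onto the tray, each standing upright in the middle of the saucer of its own colour, and set them down gently without dropping them. Leave the saucers where they lie on the tray, and leave the two tealight holders, which look like the cups but have no handle, standing where they are.

Things in the scene. Friction and masses are not known exactly. Their poses are not given: they have to be found in the camera images.
- cup_blue_center (a point): Blue glazed coffee cup: hollow, 62 mm tall, 58 mm across at the rim, 56 mm at 12 mm up, foot 44 mm, wall 3.5 mm, about 140 g. Its loop handle reaches 53 mm from the axis, 12 to 53 mm up. This point is on the axis, 31 mm above the underside; z up, x towards the handle, so pinch it from above across its y. Starts on the table left or right of the tray.
- cup_yellow_center (a point): Yellow glazed coffee cup: hollow, 62 mm tall, 58 mm across at the rim, 56 mm at 12 mm up, foot 44 mm, wall 3.5 mm, about 140 g. Its loop handle reaches 53 mm from the axis, 12 to 53 mm up. This point is on the axis, 31 mm above the underside; z up, x towards the handle, so pinch it from above across its y. Starts on the table left or right of the tray.
- cup_green_center (a point): Green glazed coffee cup: hollow, 62 mm tall, 58 mm across at the rim, 56 mm at 12 mm up, foot 44 mm, wall 3.5 mm, about 140 g. Its loop handle reaches 53 mm from the axis, 12 to 53 mm up. This point is on the axis, 31 mm above the underside; z up, x towards the handle, so pinch it from above across its y. Starts on the table left or right of the tray.
- cup_red_center (a point): Red glazed coffee cup: hollow, 62 mm tall, 58 mm across at the rim, 56 mm at 12 mm up, foot 44 mm, wall 3.5 mm, about 140 g. Its loop handle reaches 53 mm from the axis, 12 to 53 mm up. This point is on the axis, 31 mm above the underside; z up, x towards the handle, so pinch it from above across its y. Starts on the table left or right of the tray.
- saucer_blue: Blue saucer, glazed like the blue cup: loose, 110 mm across, rim 12 mm high, flat floor 72 mm across, 5 mm above its underside. Origin: centre of its underside, z up. The four lie two by two, 124 mm apart, in a square light-wood tray (270 mm, floor 8 mm above the table, walls 24 mm high).
- saucer_yellow: Yellow saucer, glazed like the yellow cup: loose, 110 mm across, rim 12 mm high, flat floor 72 mm across, 5 mm above its underside. Origin: centre of its underside, z up. The four lie two by two, 124 mm apart, in a square light-wood tray (270 mm, floor 8 mm above the table, walls 24 mm high).
- saucer_green: Green saucer, glazed like the green cup: loose, 110 mm across, rim 12 mm high, flat floor 72 mm across, 5 mm above its underside. Origin: centre of its underside, z up. The four lie two by two, 124 mm apart, in a square light-wood tray (270 mm, floor 8 mm above the table, walls 24 mm high).
- saucer_red: Red saucer, glazed like the red cup: loose, 110 mm across, rim 12 mm high, flat floor 72 mm across, 5 mm above its underside. Origin: centre of its underside, z up. The four lie two by two, 124 mm apart, in a square light-wood tray (270 mm, floor 8 mm above the table, walls 24 mm high).
- tealight_blue_center (a point): Blue tealight holder, glazed like the blue cup and much its size (62 mm across, 50 mm tall) but without a handle and with a white candle in an aluminium cup inside. It does not belong on the tray. This point is on its axis, 25 mm above its underside, z up. Stands among the cups.
- tealight_yellow_center (a point): Yellow tealight holder, glazed like the yellow cup and much its size (62 mm across, 50 mm tall) but without a handle and with a white candle in an aluminium cup inside. It does not belong on the tray. This point is on its axis, 25 mm above its underside, z up. Stands among the cups.
Things that resemble listed ones, but are neither listed nor needed, are in the scene too. There is more than one size of the saucer_yellow; the one meant has the size given above. Of the things that look like the part that bears cup_red_center, the larger one is meant.

How it is judged:
By the outcome, as a careful person would: the job done as asked, in the order asked, and still so for the second after the job is handed in, with the robot touching nothing.
It also fails if it takes over 115 s, if anything falls off the work surface, if the arm or the gripper's body presses on something with over 40 N, if the wrist force passes 120 N, or if a joint passes its speed limit or range.

## Working session

There is one attempt and no reset: what is moved stays moved. The work goes in short steps, Python scripts to look and compute and a tool call to move; the robot and the scene stay as the last step left them, time stands still between calls to the robot, and variables do not carry over. Pictures are saved under pics/ and viewed, about 12 in all and at most 16, crops included, and the job is handed in when it is done.

Besides the shell and the picture viewer there is one more tool, called by a JSON object that holds its "method" and its "body". arm_command: Moves the arm, as the interface text tells. Its arguments: {"type":"object","properties":{"steps":{"type":"array","items":{"type":"array","items":{"type":"number"}}},"force":{"type":"number"}},"required":["steps"]}

```bash
ls; mkdir -p pics; python3 - <<'E'
from plant import r
import cv2
s=r.read_state();print({k:s[k] for k in('time_s','tcp_pos','ee_rot','grip_width')})
for n in('top','scene'):
    f=r.grab_frame(n);cv2.imwrite(f'pics/{n}0.png',f['img'][:,:,::-1]);print(f['mtx'].round(1).tolist(),f['cam_to_world'].round(3).tolist())
E
```

```text
pics
{'time_s': 0.0, 'tcp_pos': array([0.24186692, 0.60271413, 0.23018887]), 'ee_rot': array([-1.74821574,  1.56886158, -2.12998523]), 'grip_width': 0.08557689189631498}
[[385.1, 0.0, 282.4], [0.0, 385.1, 210.2], [0.0, 0.0, 1.0]] [[0.007, -0.984, 0.181, 0.356], [-1.0, -0.005, 0.014, -0.034], [-0.013, -0.181, -0.983, 1.029], [0.0, 0.0, 0.0, 1.0]]
[[496.0, 0.0, 283.0], [0.0, 496.0, 203.9], [0.0, 0.0, 1.0]] [[0.85, 0.447, -0.279, 0.931], [0.527, -0.728, 0.438, -0.636], [-0.008, -0.52, -0.854, 1.282], [0.0, 0.0, 0.0, 1.0]]
```

View pics/top0.png

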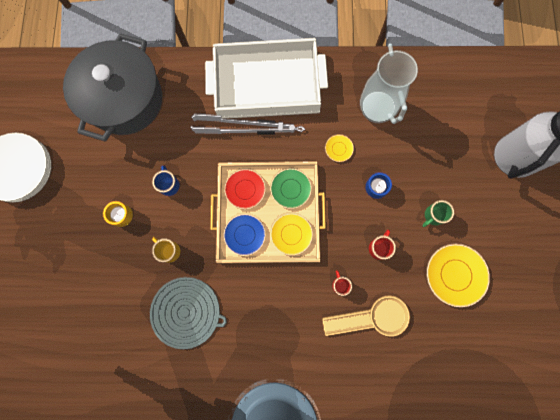

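View pics/scene0.png

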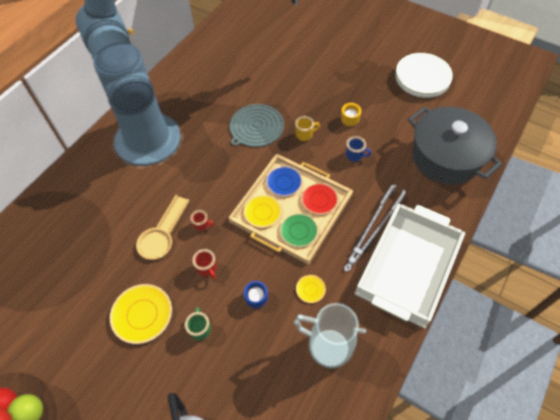

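The top view shows these items (column, row):
- **Cups:** blue (166,183), yellow (166,251), green (440,213), large red (383,247).
- **Not to be moved:** small red decoy (342,286), tealights at (118,214) and (379,185).
- **Saucers on the tray:** red (245,188), green (291,188), blue (245,235), yellow (292,235).

Next I'll measure them.

```bash
cat > h.py <<'E'
from plant import r
import cv2, numpy as np
from scipy.spatial.transform import Rotation as Ro
def ray(f,uv,z):
    K,T=f['mtx'],f['cam_to_world']
    d=T[:3,:3]@np.linalg.solve(K,[uv[0],uv[1],1.]); o=T[:3,3]
    return (o+d*(z-o[2])/d[2])[:2]
def proj(f,p):
    T=f['cam_to_world']; c=T[:3,:3].T@(np.array(p)-T[:3,3]); q=f['mtx']@c
    return q[:2]/q[2]
def R(): return Ro.from_euler('xyz',r.read_state()['ee_rot']).as_matrix()
HUE={'red':[(0,6),(172,180)],'yellow':[(18,34)],'green':[(55,90)],'blue':[(105,130)]}
def mask(img,c,smin=120,vmin=40):
    h=cv2.cvtColor(img,cv2.COLOR_RGB2HSV);m=0
    for a,b in HUE[c]: m=m|cv2.inRange(h,(a,smin,vmin),(b,255,255))
    return m
E
python3 - <<'E'
from h import *
f=r.grab_frame('top');im=f['img']
print(R().round(3).tolist())
for c in HUE:
    m=mask(im,c)
    n,l,st,ce=cv2.connectedComponentsWithStats(m)
    for i in range(1,n):
        if st[i,4]>60: print(c,st[i].tolist(),ce[i].round(1).tolist(), 'z.0:',ray(f,ce[i],0.02).round(3).tolist())
t=[]
for (u,v) in [(166,183),(166,251),(440,213),(383,247)]:
    t.append(cv2.resize(im[v-25:v+25,u-33:u+34],(400,300),interpolation=cv2.INTER_CUBIC))
cv2.imwrite('pics/c1.png',np.vstack([np.hstack(t[:2]),np.hstack(t[2:])])[:,:,::-1])
E
```

```text
[[-0.001, 0.373, 0.928], [-0.001, 0.928, -0.373], [-1.0, -0.001, -0.0]]
red [225, 170, 39, 38, 1151] [244.4, 188.6] z.0: [0.6, 0.083]
red [374, 238, 20, 19, 295] [383.4, 247.1] z.0: [0.445, -0.284]
red [368, 240, 13, 20, 66] [371.9, 250.7] z.0: [0.435, -0.254]
red [335, 279, 15, 15, 174] [342.3, 285.9] z.0: [0.345, -0.175]
yellow [325, 135, 28, 27, 573] [338.9, 147.7] z.0: [0.716, -0.173]
yellow [319, 192, 7, 37, 91] [322.9, 210.1] z.0: [0.542, -0.127]
yellow [211, 194, 7, 36, 91] [212.2, 210.6] z.0: [0.539, 0.168]
yellow [103, 201, 30, 26, 413] [117.5, 213.7] z.0: [0.53, 0.421]
yellow [271, 214, 41, 41, 1272] [291.1, 234.0] z.0: [0.478, -0.043]
yellow [154, 241, 20, 19, 293] [163.4, 249.9] z.0: [0.434, 0.292]
yellow [168, 242, 13, 21, 99] [175.5, 253.0] z.0: [0.426, 0.26]
yellow [428, 245, 60, 61, 2862] [457.8, 275.2] z.0: [0.374, -0.472]
yellow [325, 300, 84, 36, 320] [377.1, 324.6] z.0: [0.25, -0.26]
green [272, 171, 37, 36, 908] [289.9, 189.1] z.0: [0.599, -0.039]
green [434, 203, 17, 17, 116] [442.8, 211.5] z.0: [0.54, -0.445]
green [423, 206, 15, 20, 99] [428.4, 217.2] z.0: [0.524, -0.406]
blue [155, 173, 17, 17, 222] [163.1, 180.7] z.0: [0.621, 0.305]
blue [366, 173, 26, 25, 298] [378.1, 185.0] z.0: [0.612, -0.276]
blue [163, 179, 16, 17, 84] [173.1, 188.8] z.0: [0.599, 0.276]
blue [225, 215, 39, 39, 1169] [244.1, 234.3] z.0: [0.476, 0.081]
```

View pics/c1.png

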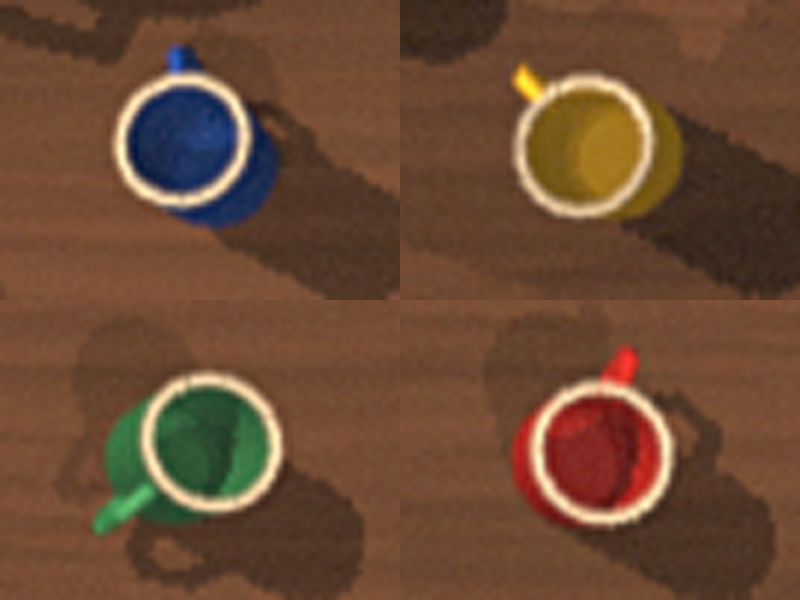

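```bash
python3 - <<'E'
from h import *
f=r.grab_frame('top');im=f['img'];h=cv2.cvtColor(im,cv2.COLOR_RGB2HSV)
cream=cv2.inRange(h,(5,10,150),(35,110,255))
cups={'blue':((163,180),(163.3,166)),'yellow':((163,250),(153.1,237.3)),'green':((442,211),(423.2,226.3)),'red':((384,247),(388.5,230.2))}
Rt=R()
for c,((u,v),tip) in cups.items():
    m=np.zeros_like(cream);m[v-15:v+16,u-15:u+16]=cream[v-15:v+16,u-15:u+16]
    cs,_=cv2.findContours(m,cv2.RETR_EXTERNAL,cv2.CHAIN_APPROX_NONE)
    p=cv2.convexHull(np.vstack(cs)); e=cv2.fitEllipse(p)
    q=ray(f,e[0],.062); w=e[1][0]*(1.03-.062)/385
    t=ray(f,tip,.035); y=np.arctan2(*(t-q)[::-1])
    print(c,np.round(e[0],1),'d',round(w,4),'xy',q.round(4),'handle r',np.linalg.norm(t-q).round(3),'yaw',np.degrees(y).round(1))
for c,(u,v) in {'red':(245,188),'green':(291,188),'blue':(245,235),'yellow':(292,235)}.items():
    m=np.zeros_like(cream);k=mask(im,c,70,40);m[v-25:v+26,u-25:u+26]=k[v-25:v+26,u-25:u+26]
    if c=='yellow': m=np.where(h[:,:,1]>170,m,0).astype(np.uint8)
    n,l,st,ce=cv2.connectedComponentsWithStats(m);i=1+st[1:,4].argmax()
    p=np.argwhere(l==i)[:,::-1].astype(np.int32); e=cv2.fitEllipse(cv2.convexHull(p))
    print('saucer',c,np.round(e,1) if 0 else e,ray(f,e[0],.02).round(4), e[1][0]*1.0/385)
E
```

```text
blue [162.9 180.8] d 0.055 xy [0.61   0.2912] handle r 0.049 yaw 12.3
yellow [163.3 249.8] d 0.0565 xy [0.4311 0.2789] handle r 0.051 yaw 47.4
green [442.  211.2] d 0.0569 xy [ 0.5331 -0.4255] handle r 0.053 yaw 131.1
red [383.5 246.9] d 0.0579 xy [ 0.4415 -0.2739] handle r 0.051 yaw -25.0
saucer red ((244.42127990722656, 188.54051208496094), (37.25484085083008, 38.79922866821289), 71.50657653808594) [0.6004 0.0832] 0.09676582039176644
saucer green ((290.5091552734375, 187.89755249023438), (36.730552673339844, 37.88999938964844), 92.7331314086914) [ 0.6027 -0.0411] 0.09540403291776582
saucer blue ((244.0285186767578, 234.30613708496094), (38.587093353271484, 39.399253845214844), 71.80632781982422) [0.4763 0.0811] 0.10022621650200386
saucer yellow ((290.9140930175781, 233.8134765625), (38.57790756225586, 38.76362991333008), 76.35702514648438) [ 0.4783 -0.0425] 0.10020235730456067
```

```bash
cat >> h.py <<'E'
CUP={'blue':(.610,.2912,102.3),'yellow':(.4311,.2789,137.4),'green':(.5331,-.4255,41.1),'red':(.4415,-.2739,65.)}
SAU={'red':(.6004,.0832),'green':(.6027,-.0411),'blue':(.4763,.0811),'yellow':(.4783,-.0425)}
def go(x,y,z,yaw=None):
    s=r.read_state();M=R();d=M.T@(np.array([x,y,z])-s['tcp_pos'])*1000
    cur=np.degrees(np.arctan2(M[1,1],M[0,1])); t=0 if yaw is None else -((yaw-cur+90)%180-90)
    print('t',round(s['time_s'],2),'tcp',s['tcp_pos'].round(4),'yaw',cur.round(1),'j6',s['joint_pos'][5].round(2),'w',round(s['grip_width'],4),'F',s['wrist_force'].round(1),
     '\n shift mm',d.round(1),'turn',np.radians(t).round(3),'tilt',M[:,0].round(3))
E
python3 -c "
from h import *
go(.61,.2912,.13,102.3)"
```

```text
t 0.2 tcp [0.242  0.6029 0.2306] yaw 68.1 j6 -0.17 w 0.0853 F [-0.6 -0.8 -0.2] 
 shift mm [ 100.7 -152.1  457.7] turn -0.596 tilt [-0.001 -0.001 -1.   ]
```

{"method": "arm_command", "body": {"steps": [[101, -152, 458, 0, 1], [101, -152, 458, 0, 1], [101, -152, 458, 0, 1], [101, -152, 458, 0, 1], [101, -152, 458, 0, 1]], "force": 30}}

```text
time_s: 0.62
tcp_pos: [0.3986, 0.47, 0.1879]
ee_rot: [-1.765, 1.57, -2.146]
wrist_force: [1.4, 0.4, -0.1]
grip_width: 0.0857
```

```bash
python3 -c "
from h import *
go(.61,.2912,.13,102.3)"
```

```text
t 0.62 tcp [0.3986 0.47   0.1879] yaw 68.2 j6 -0.51 w 0.0857 F [ 1.4  0.4 -0.1] 
 shift mm [ 57.9 -87.2 262.7] turn -0.596 tilt [-0.001 -0.001 -1.   ]
```

{"method": "arm_command", "body": {"steps": [[58, -87, 263, -0.596, 1], [58, -87, 263, -0.596, 1], [58, -87, 263, -0.596, 1], [58, -87, 263, -0.596, 1], [58, -87, 263, -0.596, 1]]}}

```text
time_s: 1.03
tcp_pos: [0.5512, 0.3409, 0.146]
ee_rot: [-2.499, 1.569, -2.278]
wrist_force: [0.4, 1.4, -0.1]
grip_width: 0.0856
```

```bash
python3 -c "
from h import *
go(.61,.2912,.13,102.3)"
```

```text
t 1.03 tcp [0.5512 0.3409 0.146 ] yaw 102.6 j6 -1.41 w 0.0856 F [ 0.4  1.4 -0.1] 
 shift mm [ 16.  -61.4  46.5] turn 0.006 tilt [-0.001 -0.001 -1.   ]
```

{"method": "arm_command", "body": {"steps": [[16, -61, 46.5, 0, 1], [16, -61, 46.5, 0, 1], [16, -61, 46.5, 0, 1], [16, -61, 46.5, 0, 1]]}}

```text
time_s: 1.37
tcp_pos: [0.6107, 0.2897, 0.1289]
ee_rot: [-2.874, 1.568, -2.657]
wrist_force: [-1.5, 0.1, 0.1]
grip_width: 0.0855
```

```bash
python3 -c "
from h import *
go(.61,.2912,.13,102.3)
f=r.grab_frame('wrist');cv2.imwrite('pics/w1.png',f['img'][:,:,::-1])
print(proj(f,(.61,.2912,.062)).round(1), f['cam_to_world'].round(3).tolist())"
```

```text
t 1.37 tcp [0.6107 0.2897 0.1289] yaw 102.4 j6 -1.51 w 0.0855 F [-1.5  0.1  0.1] 
 shift mm [-1.1  1.6 -0.4] turn 0.003 tilt [-0.003 -0.001 -1.   ]
[281.2 230.6] [[-0.216, 0.935, 0.282, 0.54], [0.976, 0.207, 0.062, 0.274], [-0.001, 0.288, -0.958, 0.272], [0.0, 0.0, 0.0, 1.0]]
```

View pics/w1.png

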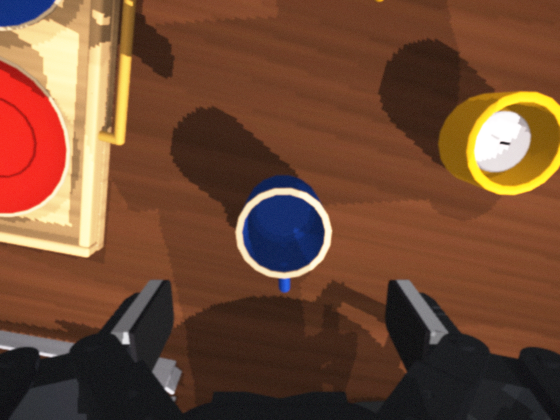

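```bash
cat >> h.py <<'E'
def rim(p,tilt=0):
    f=r.grab_frame('wrist');h=cv2.cvtColor(f['img'],cv2.COLOR_RGB2HSV)
    m=cv2.inRange(h,(5,10,150),(35,120,255)); u,v=proj(f,(p[0],p[1],.062)).astype(int)
    k=np.zeros_like(m);cv2.circle(k,(int(u),int(v)),70,255,-1);m&=k
    n,l,st,ce=cv2.connectedComponentsWithStats(m);i=1+st[1:,4].argmax()
    e=cv2.fitEllipse(cv2.convexHull(np.argwhere(l==i)[:,::-1].astype(np.int32)))
    a=ray(f,e[0],.062);b=ray(f,(e[0][0]+e[1][0]/2,e[0][1]),.062)
    print('rim px',np.round(e[0],1),np.round(e[1],1),'xy',a.round(4),'diam',round(2*np.linalg.norm(a-b),4)); return a
E
python3 -c "
from h import *
a=rim(CUP['blue']);a=rim(CUP['blue']);go(*a,.017,102.3)"
```

```text
rim px [280.9 233.3] [90.9 96.3] xy [0.6111 0.2927] diam 0.0557
rim px [279.2 233.5] [90.4 96. ] xy [0.6111 0.2927] diam 0.0556
t 1.52 tcp [0.6092 0.2924 0.1301] yaw 102.7 j6 -1.51 w 0.0854 F [-0.3  0.4 -0.2] 
 shift mm [ 1.131e+02 -1.000e-01  2.100e+00] turn 0.007 tilt [-0.001 -0.001 -1.   ]
```

{"method": "arm_command", "body": {"steps": [[35, 0, 2, 0, 1], [70, 0, 2, 0, 1], [105, 0, 2, 0, 1], [113, 0, 2, 0, 1], [113, 0, 2, 0, 1]]}}

```text
time_s: 1.93
tcp_pos: [0.6076, 0.2931, 0.014]
ee_rot: [-3.025, 1.563, -2.801]
wrist_force: [0.2, 0.8, 0.7]
grip_width: 0.0854
```

```bash
python3 -c "
from h import *
go(.6109,.2924,.017,102.3)"
```

```text
t 1.93 tcp [0.6076 0.2931 0.014 ] yaw 102.8 j6 -1.51 w 0.0854 F [0.2 0.8 0.7] 
 shift mm [-3.  -1.4  3. ] turn 0.009 tilt [-0.008 -0.003 -1.   ]
```

{"method": "arm_command", "body": {"steps": [[-3, -1, 3, 0, 1], [-3, -1, 3, 0, 0.5], [-3, -1, 3, 0, 0.3], [-3, -1, 3, 0, 0.3], [-3, -1, 3, 0, 0.3]]}}

```text
time_s: 2.35
tcp_pos: [0.6129, 0.2934, 0.0202]
ee_rot: [-2.96, 1.568, -2.736]
wrist_force: [-0.4, -1.1, 5.9]
grip_width: 0.0578
```

```bash
python3 -c "
from h import *
go(.6109,.2924,.12,102.3)"
```

```text
t 2.35 tcp [0.6129 0.2934 0.0202] yaw 102.8 j6 -1.51 w 0.0578 F [-0.4 -1.1  5.9] 
 shift mm [-99.8  -0.6  -2.4] turn 0.009 tilt [-0.003 -0.001 -1.   ]
```

{"method": "arm_command", "body": {"steps": [[-15, 0, -1, 0, 0.3], [-45, 0, -1, 0, 0.3], [-80, 0, -1, 0, 0.3], [-100, 0, -1, 0, 0.3], [-100, 0, -1, 0, 0.3]]}}

```text
time_s: 2.77
tcp_pos: [0.616, 0.2944, 0.1278]
ee_rot: [0.018, 1.562, 0.242]
wrist_force: [0.6, -0.6, -1.0]
grip_width: 0.0578
```

```bash
python3 -c "
from h import *
go(.4763,.0811,.12)"
```

```text
t 2.77 tcp [0.616  0.2944 0.1278] yaw 102.8 j6 -1.51 w 0.0578 F [ 0.6 -0.6 -1. ] 
 shift mm [   6.1 -177.1 -183.5] turn 0.0 tilt [ 0.009  0.002 -1.   ]
```

{"method": "arm_command", "body": {"steps": [[0, -25, -26, 0, 0.3], [0, -54, -56, 0, 0.3], [0, -82, -85, 0, 0.3], [0, -110, -114, 0, 0.3], [0, -135, -140, 0, 0.3]]}}

```text
time_s: 3.18
tcp_pos: [0.507, 0.1303, 0.1251]
ee_rot: [0.05, 1.564, 0.274]
wrist_force: [-0.4, -0.1, -1.4]
grip_width: 0.0579
```

```bash
python3 -c "
from h import *
go(.4763,.0811,.1)"
```

```text
t 3.18 tcp [0.507  0.1303 0.1251] yaw 102.8 j6 -1.76 w 0.0579 F [-0.4 -0.1 -1.4] 
 shift mm [ 24.8 -41.2 -41. ] turn 0.0 tilt [ 0.007  0.002 -1.   ]
```

{"method": "arm_command", "body": {"steps": [[8, -20, -20, 0, 0.3], [20, -35, -35, 0, 0.3], [24, -41, -41, 0, 0.3], [24, -41, -41, 0, 0.3], [24, -41, -41, 0, 0.3]]}}

```text
time_s: 3.6
tcp_pos: [0.4764, 0.0814, 0.1007]
ee_rot: [0.116, 1.564, 0.338]
wrist_force: [-1.0, 1.0, -0.8]
grip_width: 0.0582
```

```bash
python3 -c "
from h import *
go(.4763,.0811,.05)
f=r.grab_frame('wrist');cv2.imwrite('pics/w2.png',f['img'][:,:,::-1])
go(.4763,.0811,.05)
f=r.grab_frame('wrist')
print(proj(f,(.4763,.0811,.013)).round(1));
"
```

```text
t 3.6 tcp [0.4764 0.0814 0.1007] yaw 102.8 j6 -1.86 w 0.0582 F [-1.   1.  -0.8] 
 shift mm [50.7 -0.4 -0.5] turn 0.0 tilt [ 0.006  0.002 -1.   ]
t 3.65 tcp [0.4771 0.0818 0.1012] yaw 102.8 j6 -1.86 w 0.0582 F [ 0.1  0.6 -1.9] 
 shift mm [51.2 -0.5 -1.3] turn 0.0 tilt [ 0.008  0.002 -1.   ]
[277.8 218. ]
```

View pics/w2.png

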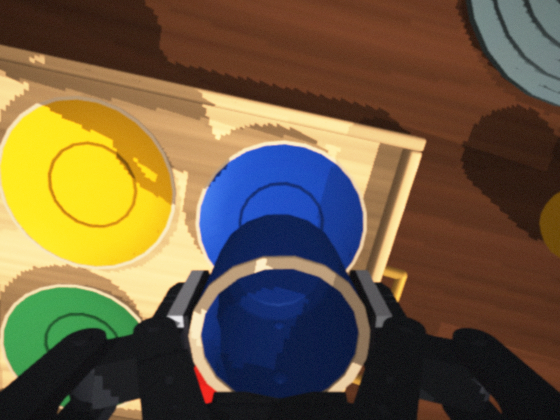

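{"method": "arm_command", "body": {"steps": [[15, 0.5, 0, 0, 0.3], [35, 0.5, 0, 0, 0.3], [50, 0.5, 0, 0, 0.3], [55, 0.5, 0, 0, 0.3], [55, 0.5, 0, 0, 0.3]]}}

```text
time_s: 4.12
tcp_pos: [0.4774, 0.0833, 0.0456]
ee_rot: [0.136, 1.564, 0.362]
wrist_force: [-0.9, -0.1, -1.8]
grip_width: 0.0578
```

```bash
python3 -c "
from h import *
go(.4775,.0825,.0325)
"
```

```text
t 4.12 tcp [0.4774 0.0833 0.0456] yaw 102.9 j6 -1.86 w 0.0578 F [-0.9 -0.1 -1.8] 
 shift mm [13.1 -0.8 -0.2] turn 0.0 tilt [ 0.006  0.002 -1.   ]
```

{"method": "arm_command", "body": {"steps": [[4, -0.5, 0, 0, 0.3], [7, -0.5, 0, 0, 0.3], [10, -0.5, 0, 0, 0.3], [12, -0.5, 0, 0, 0.3], [12, -0.5, 0, 0, 0.3]]}}

```text
time_s: 4.53
tcp_pos: [0.4775, 0.0829, 0.0335]
ee_rot: [0.149, 1.564, 0.374]
wrist_force: [0.2, 0.5, -1.1]
grip_width: 0.0574
```

```bash
python3 -c "
from h import *
go(.4775,.0825,.0325)
"
```

```text
t 4.53 tcp [0.4775 0.0829 0.0335] yaw 102.9 j6 -1.86 w 0.0574 F [ 0.2  0.5 -1.1] 
 shift mm [ 1.  -0.3 -0.1] turn 0.0 tilt [ 0.006  0.002 -1.   ]
```

Nearly at contact, so I'll lower it in 1 mm steps.

{"method": "arm_command", "body": {"steps": [[1, 0, 0, 0, 0.3], [1, 0, 0, 0, 0.3], [2, 0, 0, 0, 0.3], [2, 0, 0, 0, 0.3]]}}

```text
time_s: 4.87
tcp_pos: [0.4783, 0.0829, 0.0331]
ee_rot: [0.142, 1.564, 0.368]
wrist_force: [-4.8, -0.1, 12.6]
grip_width: 0.0578
```

{"method": "arm_command", "body": {"steps": [[0, 0, 0, 0, 0.3], [0, 0, 0, 0, 0.9], [0, 0, 0, 0, 0.9], [0, 0, 0, 0, 0.9], [-3, 0, 0, 0, 0.9]]}}

```text
time_s: 5.28
tcp_pos: [0.4778, 0.0829, 0.0356]
ee_rot: [0.225, 1.565, 0.451]
wrist_force: [-0.7, -1.2, -0.1]
grip_width: 0.077
```

{"method": "arm_command", "body": {"steps": [[-25, 0, 0, 0, 0.9], [-60, 0, 0, 0, 0.9], [-90, 0, 0, 0, 0.95], [-90, 0, 0, 0, 1], [-90, 0, 0, 0, 1]]}}

```text
time_s: 5.7
tcp_pos: [0.4789, 0.0826, 0.1277]
ee_rot: [-0.016, 1.561, 0.209]
wrist_force: [-0.8, 1.0, -0.2]
grip_width: 0.0852
```

```bash
python3 -c "
from h import *
f=r.grab_frame('wrist');cv2.imwrite('pics/w3.png',f['img'][:,:,::-1])
f=r.grab_frame('wrist')
go(*CUP['yellow'][:2],.13,CUP['yellow'][2])
"
```

```text
t 5.8 tcp [0.4766 0.0827 0.1247] yaw 102.9 j6 -1.86 w 0.0856 F [-0.6 -0.4  0.2] 
 shift mm [ -4.9 201.4  -0.4] turn -0.602 tilt [ 0.004  0.003 -1.   ]
```

View pics/w3.png

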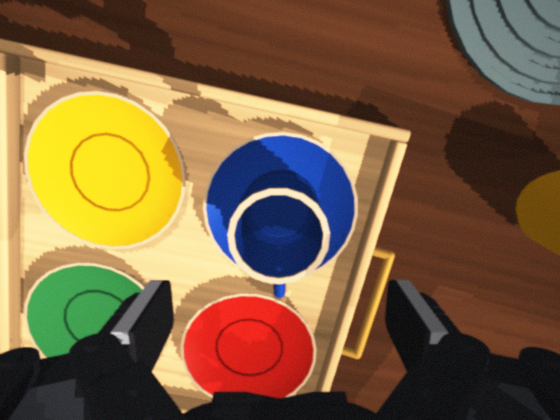

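{"method": "arm_command", "body": {"steps": [[-5, 41, 0, -0.12, 1], [-5, 82, 0, -0.24, 1], [-5, 123, 0, -0.36, 1], [-5, 164, 0, -0.48, 1], [-5, 201, 0, -0.6, 1]]}}

```text
time_s: 6.22
tcp_pos: [0.4296, 0.2801, 0.1281]
ee_rot: [0.518, 1.569, 1.349]
wrist_force: [0.8, -0.1, 1.2]
grip_width: 0.0855
```

{"method": "arm_command", "body": {"steps": [[0, 0, 0, 0, 1], [0, 0, 0, 0, 1]]}}

```text
time_s: 6.38
tcp_pos: [0.4274, 0.2811, 0.1259]
ee_rot: [2.367, 1.567, -3.081]
wrist_force: [-0.9, -0.1, -0.6]
grip_width: 0.0855
```

```bash
python3 -c "
from h import *
a=rim(CUP['yellow']);f=r.grab_frame('wrist');print('blue pred',proj(f,(*CUP['yellow'][:2],.062)));cv2.imwrite('pics/w4.png',f['img'][:,:,::-1])
go(*a,.02,CUP['yellow'][2])
"
```

```text
rim px [272.7 237.3] [91.7 97.7] xy [0.4323 0.2806] diam 0.0555
blue pred [274.38767921 234.52064321]
t 6.48 tcp [0.4288 0.2794 0.1266] yaw 137.6 j6 -2.05 w 0.0853 F [-0.4 -0.1  0.1] 
 shift mm [106.6  -2.    3.4] turn 0.004 tilt [-0.002  0.    -1.   ]
```

View pics/w4.png

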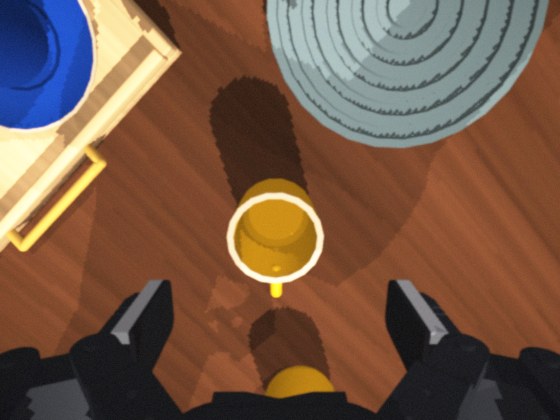

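{"method": "arm_command", "body": {"steps": [[35, -1.5, 3, 0, 1], [70, -1.5, 3, 0, 1], [95, -1.5, 3, 0, 1], [106, -1.5, 3, 0, 1], [106, -1.5, 3, 0, 1]]}}

```text
time_s: 6.9
tcp_pos: [0.4297, 0.2784, 0.0176]
ee_rot: [2.578, 1.562, -2.877]
wrist_force: [-0.6, 0.1, 0.3]
grip_width: 0.0852
```

```bash
python3 -c "
from h import *
go(.432,.2803,.019,137.4)
"
```

```text
t 6.9 tcp [0.4297 0.2784 0.0176] yaw 137.5 j6 -2.05 w 0.0852 F [-0.6  0.1  0.3] 
 shift mm [-1.4 -0.4  3. ] turn 0.001 tilt [-0.009 -0.002 -1.   ]
```

{"method": "arm_command", "body": {"steps": [[-1.5, 0, 3, 0, 1], [-1.5, 0, 3, 0, 0.5], [-1.5, 0, 3, 0, 0.3], [-1.5, 0, 3, 0, 0.3], [-1.5, 0, 3, 0, 0.3]]}}

```text
time_s: 7.32
tcp_pos: [0.4332, 0.2812, 0.0211]
ee_rot: [2.541, 1.565, -2.913]
wrist_force: [-1.1, -0.6, 6.2]
grip_width: 0.0579
```

```bash
python3 -c "
from h import *
go(.432,.2803,.12)
"
```

```text
t 7.32 tcp [0.4332 0.2812 0.0211] yaw 137.5 j6 -2.04 w 0.0579 F [-1.1 -0.6  6.2] 
 shift mm [-98.9   0.6  -1.9] turn 0.0 tilt [-0.005 -0.001 -1.   ]
```

{"method": "arm_command", "body": {"steps": [[-15, 0, -1, 0, 0.3], [-50, 0, -1, 0, 0.3], [-90, 0, -1, 0, 0.3], [-125, 0, -1, 0, 0.3], [-128, 0, -1, 0, 0.3]]}}

```text
time_s: 7.73
tcp_pos: [0.4375, 0.2824, 0.1572]
ee_rot: [-0.403, 1.562, 0.426]
wrist_force: [1.7, 0.9, -1.1]
grip_width: 0.0578
```

```bash
python3 -c "
from h import *
go(.4797,-.042,.15,107.4)
"
```

```text
t 7.73 tcp [0.4375 0.2824 0.1572] yaw 137.5 j6 -2.04 w 0.0578 F [ 1.7  0.9 -1.1] 
 shift mm [   6.4 -250.3 -210.7] turn 0.525 tilt [ 0.008  0.004 -1.   ]
```

{"method": "arm_command", "body": {"steps": [[3, -25, -21, 0.06, 0.3], [6, -55, -46, 0.16, 0.3], [6, -86, -72, 0.27, 0.3], [6, -117, -98, 0.38, 0.3], [6, -148, -124, 0.5, 0.3]]}}

```text
time_s: 8.15
tcp_pos: [0.4622, 0.0895, 0.1504]
ee_rot: [0.103, 1.562, 0.427]
wrist_force: [2.9, -0.6, -0.9]
grip_width: 0.0578
```

```bash
python3 -c "
from h import *
go(.4797,-.042,.15,107.4)
"
```

```text
t 8.15 tcp [0.4622 0.0895 0.1504] yaw 108.6 j6 -1.95 w 0.0578 F [ 2.9 -0.6 -0.9] 
 shift mm [   0.  -130.3  -25.3] turn 0.02 tilt [ 0.008  0.004 -1.   ]
```

{"method": "arm_command", "body": {"steps": [[0, -35, -7, 0, 0.3], [0, -72, -14, 0, 0.3], [0, -105, -21, 0, 0.3], [0, -125, -25, 0, 0.3], [0, -130, -25, 0, 0.3]]}}

```text
time_s: 8.57
tcp_pos: [0.4799, -0.0445, 0.1499]
ee_rot: [0.007, 1.562, 0.327]
wrist_force: [0.6, 0.8, -1.6]
grip_width: 0.0577
```

```bash
cat >> h.py <<'E'
def saucer(c,n=0):
    "saucer centre from the visible inner ring/outer edge in the wrist view: circle fit on the z=0.02 plane"
    f=r.grab_frame('wrist')
    if n: cv2.imwrite(n,f['img'][:,:,::-1])
    h=cv2.cvtColor(f['img'],cv2.COLOR_RGB2HSV)
    rim=cv2.inRange(h,(5,10,150),(35,110,255))
    P=[ray(f,(u,v),.02) for v,u in np.argwhere(rim)]; P=np.array(P); s=np.array(SAU[c])
    for _ in range(10):
        d=np.linalg.norm(P-s,axis=1); k=abs(d-.0545)<.006; A=P[k]; B=np.c_[2*A,np.ones(len(A))]
        x=np.linalg.lstsq(B,(A**2).sum(1),rcond=None)[0]; s=x[:2]
    print('saucer',c,s.round(4),'rad',np.sqrt(x[2]+s@s).round(4),len(A))
E
python3 -c "
from h import *
f=r.grab_frame('wrist')
saucer('yellow','pics/w5.png');saucer('blue')
go(.4797,-.042,.05,107.4)
"
```

```text
saucer yellow [ 0.4795 -0.0404] rad 0.0551 2149
saucer blue [0.4775 0.0851] rad 0.0555 1498
t 8.72 tcp [ 0.4795 -0.0412  0.1496] yaw 108.5 j6 -2.22 w 0.058 F [ 0.3 -0.1 -1.4] 
 shift mm [99.6 -1.  -0.9] turn 0.02 tilt [ 0.008  0.004 -1.   ]
```

View pics/w5.png

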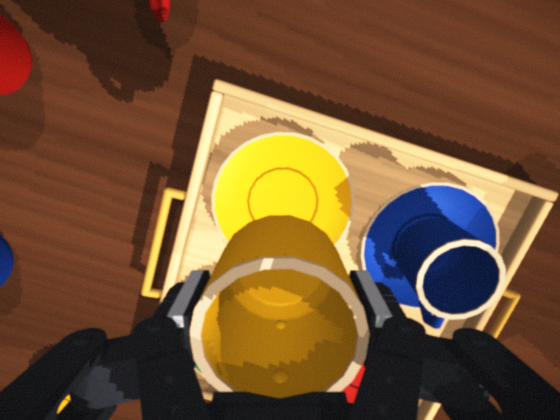

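{"method": "arm_command", "body": {"steps": [[30, 1.5, 0.5, 0, 0.3], [65, 1.5, 0.5, 0, 0.3], [90, 1, 1, 0, 0.3], [102, 1, 1, 0, 0.3], [102, 1, 1, 0, 0.3]]}}

```text
time_s: 9.13
tcp_pos: [0.4777, -0.0369, 0.0441]
ee_rot: [1.24, 1.564, 1.566]
wrist_force: [-0.1, -0.1, -3.0]
grip_width: 0.058
```

```bash
python3 -c "
from h import *
go(.4808,-.0400,.034)
"
```

```text
t 9.13 tcp [ 0.4777 -0.0369  0.0441] yaw 108.7 j6 -2.22 w 0.058 F [-0.1 -0.1 -3. ] 
 shift mm [10.1 -4.   1.9] turn 0.0 tilt [ 0.     0.007 -1.   ]
```

{"method": "arm_command", "body": {"steps": [[0, -2, 1, 0, 0.3], [3, -3, 2, 0, 0.3], [6, -3, 2, 0, 0.3], [8, -3, 2, 0, 0.3], [8, -3, 2, 0, 0.3]]}}

```text
time_s: 9.55
tcp_pos: [0.4808, -0.039, 0.0364]
ee_rot: [1.136, 1.564, 1.462]
wrist_force: [-0.1, 0.3, -2.6]
grip_width: 0.0575
```

```bash
python3 -c "
from h import *
go(.4808,-.0400,.034)
"
```

```text
t 9.55 tcp [ 0.4808 -0.039   0.0364] yaw 108.7 j6 -2.22 w 0.0575 F [-0.1  0.3 -2.6] 
 shift mm [ 2.4 -0.9 -0.3] turn 0.0 tilt [ 0.001  0.007 -1.   ]
```

{"method": "arm_command", "body": {"steps": [[1, -1, 0, 0, 0.3], [2, -1, 0, 0, 0.3], [3, -1, 0, 0, 0.3], [3, -1, 0, 0, 0.3]]}}

```text
time_s: 9.88
tcp_pos: [0.4818, -0.0401, 0.0342]
ee_rot: [1.021, 1.564, 1.347]
wrist_force: [-0.7, 1.4, 4.7]
grip_width: 0.0575
```

Contact is light at about 6 N, so I'll release and retreat.

{"method": "arm_command", "body": {"steps": [[0, 0, 0, 0, 0.3], [0, 0, 0, 0, 0.9], [0, 0, 0, 0, 0.9], [0, 0, 0, 0, 0.9], [-3, 0, 0, 0, 0.9]]}}

```text
time_s: 10.3
tcp_pos: [0.4813, -0.04, 0.0368]
ee_rot: [1.17, 1.564, 1.496]
wrist_force: [0.1, 0.1, -1.1]
grip_width: 0.0768
```

{"method": "arm_command", "body": {"steps": [[-25, 0, 0, 0, 0.9], [-60, 0, 0, 0, 0.9], [-90, 0, 0, 0, 0.95], [-100, 0, 0, 0, 1], [-100, 0, 0, 0, 1]]}}

```text
time_s: 10.72
tcp_pos: [0.4835, -0.0415, 0.1403]
ee_rot: [0.27, 1.562, 0.596]
wrist_force: [0.6, 0.1, -0.4]
grip_width: 0.0857
```

```bash
python3 -c "
from h import *
f=r.grab_frame('wrist')
saucer('yellow','pics/w6.png')
go(*CUP['red'][:2],.14,CUP['red'][2])
go(*CUP['green'][:2],.14,CUP['green'][2])
"
```

```text
saucer yellow [ 0.481  -0.0403] rad 0.0557 2799
t 10.82 tcp [ 0.4808 -0.0406  0.1361] yaw 108.7 j6 -2.22 w 0.0854 F [-0.8 -0.5 -1. ] 
 shift mm [  -5.6 -208.4 -111.9] turn 0.762 tilt [-0.     0.007 -1.   ]
t 10.82 tcp [ 0.4808 -0.0406  0.1361] yaw 108.7 j6 -2.22 w 0.0854 F [-0.8 -0.5 -1. ] 
 shift mm [  -6.8 -381.4  -73.6] turn 1.179 tilt [-0.     0.007 -1.   ]
```

View pics/w6.png

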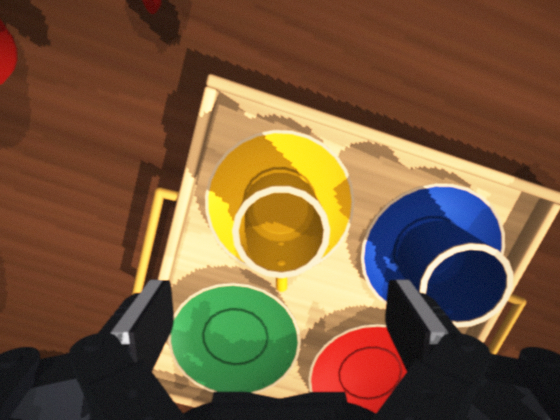

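{"method": "arm_command", "body": {"steps": [[-5, -33, -18, 0.12, 1], [-5, -66, -36, 0.24, 1], [-5, -99, -54, 0.36, 1], [-5, -132, -72, 0.48, 1], [-5, -165, -90, 0.6, 1]]}}

```text
time_s: 11.23
tcp_pos: [0.4465, -0.2263, 0.1371]
ee_rot: [2.188, 1.56, 1.908]
wrist_force: [2.2, -0.4, 0.6]
grip_width: 0.0854
```

```bash
python3 -c "
from h import *
go(.4425,-.2725,.14,65)
"
```

```text
t 11.23 tcp [ 0.4465 -0.2263  0.1371] yaw 74.0 j6 -1.99 w 0.0854 F [ 2.2 -0.4  0.6] 
 shift mm [ -3.4 -45.5   8.9] turn 0.156 tilt [-0.004  0.01  -1.   ]
```

{"method": "arm_command", "body": {"steps": [[-3, -30, 6, 0.1, 1], [-3, -45, 9, 0.16, 1], [-3, -45, 9, 0.16, 1], [-3, -45, 9, 0.16, 1]]}}

```text
time_s: 11.57
tcp_pos: [0.4415, -0.2715, 0.1373]
ee_rot: [2.463, 1.555, 2.022]
wrist_force: [0.3, 0.0, -1.0]
grip_width: 0.0854
```

```bash
python3 -c "
from h import *
f=r.grab_frame('wrist');cv2.imwrite('pics/w7.png',f['img'][:,:,::-1])
a=rim(CUP['red'])
go(*a,.02,65)
"
```

```text
rim px [276.8 228.6] [88.2 93.3] xy [ 0.4419 -0.2707] diam 0.056
t 11.67 tcp [ 0.442  -0.2705  0.138 ] yaw 64.9 j6 -1.91 w 0.0854 F [ 0.  -0.   0.5] 
 shift mm [118.   -1.3   1.3] turn -0.002 tilt [-0.006  0.013 -1.   ]
```

View pics/w7.png

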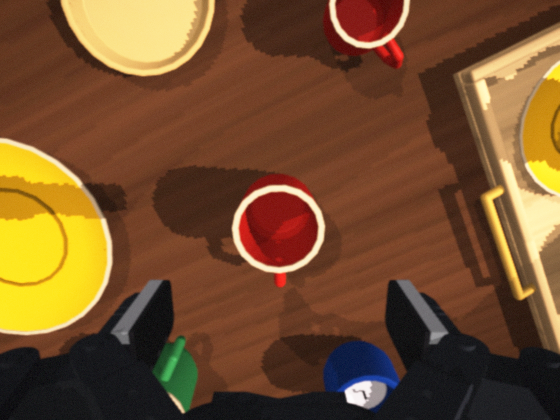

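{"method": "arm_command", "body": {"steps": [[35, -1, 1.5, 0, 1], [70, -1, 1.5, 0, 1], [105, -1, 1.5, 0, 1], [118, -1, 1.5, 0, 1], [118, -1, 1.5, 0, 1]]}}

```text
time_s: 12.08
tcp_pos: [0.4396, -0.2663, 0.0155]
ee_rot: [2.582, 1.547, 2.146]
wrist_force: [-0.1, -1.2, -0.4]
grip_width: 0.0859
```

```bash
python3 -c "
from h import *
go(.4419,-.271,.019,65)
"
```

```text
t 12.08 tcp [ 0.4396 -0.2663  0.0155] yaw 65.0 j6 -1.91 w 0.0859 F [-0.1 -1.2 -0.4] 
 shift mm [-3.6 -3.3  4. ] turn 0.0 tilt [-0.013  0.02  -1.   ]
```

{"method": "arm_command", "body": {"steps": [[-3.5, -3.5, 4, 0, 1], [-3.5, -3.5, 4, 0, 1], [-3.5, -3.5, 4, 0, 0.3], [-3.5, -3.5, 4, 0, 0.3], [-3.5, -3.5, 4, 0, 0.3]]}}

```text
time_s: 12.5
tcp_pos: [0.4428, -0.2721, 0.0207]
ee_rot: [2.547, 1.55, 2.111]
wrist_force: [-1.3, 0.9, 3.3]
grip_width: 0.0576
```

{"method": "arm_command", "body": {"steps": [[0, 0, 0, 0, 0.3], [0, 0, 0, 0, 0.3]]}}

```text
time_s: 12.67
tcp_pos: [0.4432, -0.2724, 0.0214]
ee_rot: [2.527, 1.552, 2.092]
wrist_force: [-0.3, -0.5, -1.2]
grip_width: 0.0576
```

```bash
python3 -c "
from h import *
go(.4419,-.271,.15,65)
"
```

```text
t 12.67 tcp [ 0.4432 -0.2724  0.0214] yaw 65.0 j6 -1.91 w 0.0576 F [-0.3 -0.5 -1.2] 
 shift mm [-128.6    2.1   -3.8] turn 0.001 tilt [-0.01   0.017 -1.   ]
```

{"method": "arm_command", "body": {"steps": [[-15, 0, -1, 0, 0.3], [-50, 0, -2, 0, 0.3], [-90, 0, -3, 0, 0.3], [-122, 0, -3, 0, 0.3], [-125, 0, -3, 0, 0.3]]}}

```text
time_s: 13.08
tcp_pos: [0.4447, -0.2761, 0.1534]
ee_rot: [2.074, 1.563, 1.639]
wrist_force: [1.1, -0.8, -0.9]
grip_width: 0.058
```

```bash
python3 -c "
from h import *
go(.603,.0842,.15,65)
"
```

```text
t 13.08 tcp [ 0.4447 -0.2761  0.1534] yaw 65.0 j6 -1.91 w 0.058 F [ 1.1 -0.8 -0.9] 
 shift mm [  6.2 393.4  -8.4] turn 0.001 tilt [-0.001  0.008 -1.   ]
```

{"method": "arm_command", "body": {"steps": [[0, 30, 0, 0, 0.3], [0, 70, -1, 0, 0.3], [1, 110, -2, 0, 0.3], [2, 150, -3, 0, 0.3], [3, 190, -4, 0, 0.3]]}}

```text
time_s: 13.5
tcp_pos: [0.5211, -0.1003, 0.151]
ee_rot: [2.166, 1.563, 1.729]
wrist_force: [-0.2, -0.7, -1.3]
grip_width: 0.0576
```

```bash
python3 -c "
from h import *
go(.603,.0842,.15,65)
"
```

```text
t 13.5 tcp [ 0.5211 -0.1003  0.151 ] yaw 65.0 j6 -1.55 w 0.0576 F [-0.2 -0.7 -1.3] 
 shift mm [  2.4 201.8  -3.7] turn 0.0 tilt [-0.001  0.008 -1.   ]
```

{"method": "arm_command", "body": {"steps": [[0, 40, -1, 0, 0.3], [0, 80, -2, 0, 0.3], [0, 120, -3, 0, 0.3], [0, 160, -4, 0, 0.3], [0, 190, -4, 0, 0.3]]}}

```text
time_s: 13.92
tcp_pos: [0.5977, 0.0766, 0.1513]
ee_rot: [2.276, 1.562, 1.842]
wrist_force: [0.2, -0.4, -0.8]
grip_width: 0.0578
```

{"method": "arm_command", "body": {"steps": [[0, 8, 0, 0, 0.3], [0, 8, 0, 0, 0.3]]}}

```text
time_s: 14.08
tcp_pos: [0.6008, 0.0861, 0.1502]
ee_rot: [2.428, 1.561, 1.997]
wrist_force: [-1.1, -0.5, -1.4]
grip_width: 0.0578
```

```bash
python3 -c "
from h import *
f=r.grab_frame('wrist')
saucer('red','pics/w8.png')
go(.603,.0842,.05)
"
```

```text
saucer red [0.5997 0.0877] rad 0.0548 2585
t 14.18 tcp [0.6003 0.0834 0.1504] yaw 65.1 j6 -1.19 w 0.0577 F [ 0.3  0.1 -2.3] 
 shift mm [100.4   1.2   2.8] turn 0.0 tilt [-0.004  0.008 -1.   ]
```

View pics/w8.png

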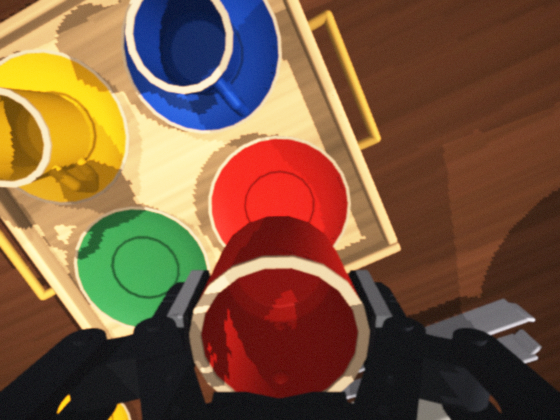

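{"method": "arm_command", "body": {"steps": [[25, 2, 1, 0, 0.3], [58, 2, 1, 0, 0.3], [85, 2, 1, 0, 0.3], [98, 2, 1, 0, 0.3], [102, 2, 1, 0, 0.3]]}}

```text
time_s: 14.6
tcp_pos: [0.5989, 0.0843, 0.0452]
ee_rot: [2.907, 1.557, 2.471]
wrist_force: [-0.6, 0.5, -0.8]
grip_width: 0.0576
```

```bash
python3 -c "
from h import *
go(.6021,.085,.0345)
"
```

```text
t 14.6 tcp [0.5989 0.0843 0.0452] yaw 65.0 j6 -1.19 w 0.0576 F [-0.6  0.5 -0.8] 
 shift mm [10.7  1.9  2.7] turn 0.0 tilt [-0.01   0.008 -1.   ]
```

{"method": "arm_command", "body": {"steps": [[0, 1, 2, 0, 0.3], [3, 1.5, 3, 0, 0.3], [6, 1.5, 3, 0, 0.3], [8, 1.5, 3, 0, 0.3], [8, 1.5, 3, 0, 0.3]]}}

```text
time_s: 15.02
tcp_pos: [0.6027, 0.0844, 0.0377]
ee_rot: [2.86, 1.558, 2.424]
wrist_force: [-0.8, 0.4, -2.2]
grip_width: 0.0579
```

```bash
python3 -c "
from h import *
go(.6021,.085,.0345)
"
```

```text
t 15.02 tcp [0.6027 0.0844 0.0377] yaw 65.0 j6 -1.19 w 0.0579 F [-0.8  0.4 -2.2] 
 shift mm [ 3.3  0.3 -0.7] turn 0.0 tilt [-0.009  0.008 -1.   ]
```

{"method": "arm_command", "body": {"steps": [[1, 0, 0, 0, 0.3], [2, 0, 0, 0, 0.3], [3, 0, 0, 0, 0.3], [4, 0, 0, 0, 0.3], [4, 0, 0, 0, 0.3]]}}

```text
time_s: 15.43
tcp_pos: [0.6027, 0.0845, 0.0337]
ee_rot: [2.849, 1.558, 2.413]
wrist_force: [-0.1, -0.1, -1.4]
grip_width: 0.0579
```

{"method": "arm_command", "body": {"steps": [[1, 0, 0, 0, 0.3], [1, 0, 0, 0, 0.3], [1.5, 0, 0, 0, 0.3], [1.5, 0, 0, 0, 0.3]]}}

```text
time_s: 15.77
tcp_pos: [0.603, 0.0844, 0.0336]
ee_rot: [2.875, 1.558, 2.439]
wrist_force: [-4.1, -0.6, 8.3]
grip_width: 0.0575
```

The cup is resting on the saucer, so I'll release and retreat.

{"method": "arm_command", "body": {"steps": [[0, 0, 0, 0, 0.3], [0, 0, 0, 0, 0.9], [0, 0, 0, 0, 0.9], [0, 0, 0, 0, 0.9], [-3, 0, 0, 0, 0.9]]}}

```text
time_s: 16.18
tcp_pos: [0.6025, 0.0844, 0.0359]
ee_rot: [2.935, 1.557, 2.499]
wrist_force: [-0.9, -0.7, -0.3]
grip_width: 0.0769
```

{"method": "arm_command", "body": {"steps": [[-25, 0, 0, 0, 0.9], [-60, 0, 0, 0, 0.9], [-95, 0, 0, 0, 0.95], [-115, 0, 0, 0, 1], [-115, 0, 0, 0, 1]]}}

```text
time_s: 16.6
tcp_pos: [0.6074, 0.0834, 0.1575]
ee_rot: [1.95, 1.563, 1.514]
wrist_force: [1.8, 0.3, 0.1]
grip_width: 0.0852
```

```bash
python3 -c "
from h import *
go(.534,-.424,.15,CUP['green'][2])
"
```

```text
t 16.6 tcp [0.6074 0.0834 0.1575] yaw 65.0 j6 -1.19 w 0.0852 F [1.8 0.3 0.1] 
 shift mm [   3.6 -491.   147.6] turn 0.418 tilt [ 0.     0.008 -1.   ]
```

{"method": "arm_command", "body": {"steps": [[0, -36, 11, 0, 1], [0, -76, 23, 0, 1], [0, -116, 35, 0, 1], [0, -156, 47, 0, 1], [0, -195, 59, 0, 1]]}}

```text
time_s: 17.02
tcp_pos: [0.5776, -0.1198, 0.1552]
ee_rot: [2.066, 1.563, 1.63]
wrist_force: [0.6, 0.3, 0.1]
grip_width: 0.0854
```

{"method": "arm_command", "body": {"steps": [[0, -38, 11, 0.08, 1], [0, -76, 23, 0.16, 1], [0, -114, 34, 0.25, 1], [0, -152, 46, 0.34, 1], [0, -190, 57, 0.41, 1]]}}

```text
time_s: 17.43
tcp_pos: [0.5482, -0.3177, 0.1527]
ee_rot: [2.574, 1.562, 1.725]
wrist_force: [0.2, 0.1, 0.2]
grip_width: 0.0854
```

```bash
python3 -c "
from h import *
go(.534,-.424,.14,CUP['green'][2])
"
```

```text
t 17.43 tcp [ 0.5482 -0.3177  0.1527] yaw 41.3 j6 -1.43 w 0.0854 F [0.2 0.1 0.2] 
 shift mm [ 11.8 -80.9  70.5] turn 0.004 tilt [-0.001  0.009 -1.   ]
```

{"method": "arm_command", "body": {"steps": [[6, -30, 26, 0, 1], [12, -58, 50, 0, 1], [12, -77, 67, 0, 1], [12, -81, 70.5, 0, 1], [12, -81, 70.5, 0, 1]]}}

```text
time_s: 17.85
tcp_pos: [0.533, -0.4254, 0.1388]
ee_rot: [2.636, 1.561, 1.783]
wrist_force: [0.5, 0.5, -0.1]
grip_width: 0.0856
```

```bash
python3 -c "
from h import *
f=r.grab_frame('wrist');cv2.imwrite('pics/w9.png',f['img'][:,:,::-1])
a=rim(CUP['green'])
go(*a,.02,CUP['green'][2])
"
```

```text
rim px [278.3 225.8] [87.9 92.7] xy [ 0.5332 -0.4222] diam 0.056
t 17.95 tcp [ 0.5338 -0.423   0.1392] yaw 41.3 j6 -1.56 w 0.0853 F [-0.3  0.2  0. ] 
 shift mm [119.2  -0.5   0. ] turn 0.004 tilt [-0.002  0.01  -1.   ]
```

View pics/w9.png

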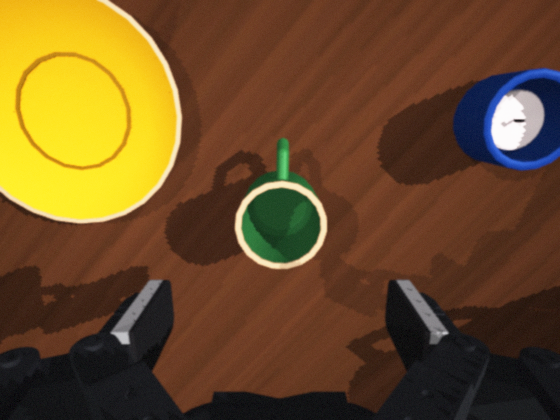

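{"method": "arm_command", "body": {"steps": [[32, -0.5, 0, 0, 1], [67, -0.5, 0, 0, 1], [98, -0.5, 0, 0, 1], [116, -0.5, 0, 0, 1], [119, -0.5, 0, 0, 1]]}}

```text
time_s: 18.37
tcp_pos: [0.5314, -0.4175, 0.0152]
ee_rot: [2.858, 1.552, 2.011]
wrist_force: [0.6, -0.1, -0.2]
grip_width: 0.0854
```

```bash
python3 -c "
from h import *
go(.5333,-.4226,.019)
"
```

```text
t 18.37 tcp [ 0.5314 -0.4175  0.0152] yaw 41.5 j6 -1.56 w 0.0854 F [ 0.6 -0.1 -0.2] 
 shift mm [-3.9 -2.   5. ] turn 0.0 tilt [-0.008  0.017 -1.   ]
```

{"method": "arm_command", "body": {"steps": [[-4, -2, 5, 0, 1], [-4, -2, 5, 0, 1], [-4, -2, 5, 0, 0.3], [-4, -2, 5, 0, 0.3], [-4, -2, 5, 0, 0.3]]}}

```text
time_s: 18.78
tcp_pos: [0.5343, -0.4237, 0.0215]
ee_rot: [2.797, 1.555, 1.95]
wrist_force: [-1.6, 1.5, 3.0]
grip_width: 0.0579
```

{"method": "arm_command", "body": {"steps": [[0, 0, 0, 0, 0.3], [0, 0, 0, 0, 0.3]]}}

```text
time_s: 18.95
tcp_pos: [0.5346, -0.4241, 0.0223]
ee_rot: [2.759, 1.557, 1.912]
wrist_force: [0.8, 0.0, -0.6]
grip_width: 0.058
```

{"method": "arm_command", "body": {"steps": [[-15, 0, -1, 0, 0.3], [-50, 0, -2, 0, 0.3], [-90, 0, -3, 0, 0.3], [-122, 0, -3, 0, 0.3], [-128, 0, -3, 0, 0.3]]}}

```text
time_s: 19.37
tcp_pos: [0.5359, -0.4264, 0.1595]
ee_rot: [1.563, 1.565, 0.716]
wrist_force: [1.0, -1.3, 0.9]
grip_width: 0.058
```

```bash
python3 -c "
from h import *
go(.6047,-.0405,.15)
"
```

```text
t 19.37 tcp [ 0.5359 -0.4264  0.1595] yaw 41.5 j6 -1.56 w 0.058 F [ 1.  -1.3  0.9] 
 shift mm [  11.2  307.  -243.7] turn 0.0 tilt [ 0.004  0.004 -1.   ]
```

{"method": "arm_command", "body": {"steps": [[2, 25, -20, 0, 0.3], [4, 55, -44, 0, 0.3], [6, 87, -69, 0, 0.3], [8, 119, -94, 0, 0.3], [8, 150, -119, 0, 0.3]]}}

```text
time_s: 19.78
tcp_pos: [0.569, -0.2358, 0.1521]
ee_rot: [1.769, 1.565, 0.921]
wrist_force: [0.8, -0.6, -1.1]
grip_width: 0.0577
```

```bash
python3 -c "
from h import *
go(.605,-.0405,.15)
"
```

```text
t 19.78 tcp [ 0.569  -0.2358  0.1521] yaw 41.4 j6 -1.3 w 0.0577 F [ 0.8 -0.6 -1.1] 
 shift mm [   3.   156.2 -122.6] turn 0.0 tilt [ 0.003  0.004 -1.   ]
```

{"method": "arm_command", "body": {"steps": [[2, 32, -25, 0, 0.3], [3, 64, -50, 0, 0.3], [3, 95, -75, 0, 0.3], [3, 125, -98, 0, 0.3], [3, 145, -114, 0, 0.3]]}}

```text
time_s: 20.2
tcp_pos: [0.602, -0.0509, 0.1501]
ee_rot: [1.914, 1.565, 1.069]
wrist_force: [0.3, -0.4, -1.7]
grip_width: 0.058
```

{"method": "arm_command", "body": {"steps": [[0, 8, -6, 0, 0.3], [0, 8, -6, 0, 0.3]]}}

```text
time_s: 20.37
tcp_pos: [0.6038, -0.0385, 0.1503]
ee_rot: [2.004, 1.565, 1.162]
wrist_force: [0.9, -1.1, -1.7]
grip_width: 0.0579
```

```bash
python3 -c "
from h import *
f=r.grab_frame('wrist')
saucer('green','pics/w10.png')
go(.605,-.0405,.05)
"
```

```text
saucer green [ 0.6037 -0.0364] rad 0.0551 2563
t 20.47 tcp [ 0.6038 -0.0415  0.1502] yaw 41.6 j6 -0.99 w 0.0576 F [-0.1 -0.4 -1.1] 
 shift mm [100.2   1.    0.2] turn 0.0 tilt [ 0.003  0.005 -1.   ]
```

View pics/w10.png

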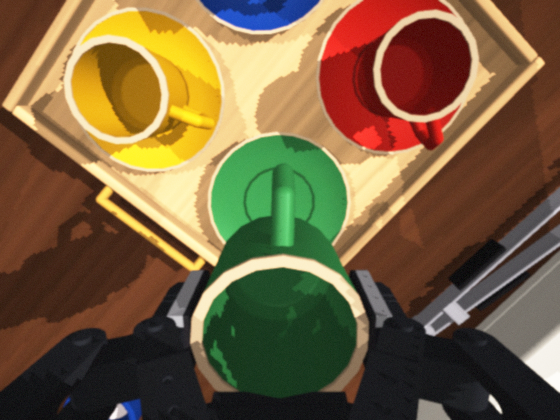

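{"method": "arm_command", "body": {"steps": [[25, 2.5, -1, 0, 0.3], [58, 2.5, -1, 0, 0.3], [85, 2.5, -1, 0, 0.3], [97, 2.5, -1, 0, 0.3], [100, 2.5, -1, 0, 0.3]]}}

```text
time_s: 20.88
tcp_pos: [0.603, -0.0396, 0.0472]
ee_rot: [2.899, 1.564, 2.052]
wrist_force: [-0.6, 0.6, -1.7]
grip_width: 0.058
```

```bash
python3 -c "
from h import *
go(.605,-.039,.035)
"
```

```text
t 20.88 tcp [ 0.603  -0.0396  0.0472] yaw 41.5 j6 -0.98 w 0.058 F [-0.6  0.6 -1.7] 
 shift mm [12.2  1.9  1. ] turn 0.0 tilt [-0.003  0.006 -1.   ]
```

{"method": "arm_command", "body": {"steps": [[0, 1.5, 1, 0, 0.3], [3, 1.5, 1, 0, 0.3], [6, 1.5, 1, 0, 0.3], [9, 1.5, 1, 0, 0.3], [10, 1.5, 1, 0, 0.3]]}}

```text
time_s: 21.3
tcp_pos: [0.6052, -0.0394, 0.0377]
ee_rot: [2.757, 1.565, 1.91]
wrist_force: [0.2, 0.1, -0.9]
grip_width: 0.058
```

{"method": "arm_command", "body": {"steps": [[0, 0, 0, 0, 0.3], [1, 0, 0, 0, 0.3], [2, 0, 0, 0, 0.3], [2, 0, 0, 0, 0.3]]}}

```text
time_s: 21.63
tcp_pos: [0.6052, -0.0393, 0.0357]
ee_rot: [2.763, 1.565, 1.916]
wrist_force: [0.2, -0.0, -1.4]
grip_width: 0.0579
```

```bash
python3 -c "
from h import *
go(.605,-.039,.035)
"
```

```text
t 21.63 tcp [ 0.6052 -0.0393  0.0357] yaw 41.5 j6 -0.98 w 0.0579 F [ 0.2 -0.  -1.4] 
 shift mm [ 0.7  0.1 -0.4] turn 0.0 tilt [-0.002  0.006 -1.   ]
```

{"method": "arm_command", "body": {"steps": [[0.5, 0, 0, 0, 0.3], [1, 0, 0, 0, 0.3], [1.5, 0, 0, 0, 0.3], [2, 0, 0, 0, 0.3], [2, 0, 0, 0, 0.3]]}}

```text
time_s: 22.05
tcp_pos: [0.6054, -0.0395, 0.0345]
ee_rot: [2.769, 1.565, 1.922]
wrist_force: [-3.4, -0.3, 5.0]
grip_width: 0.0578
```

Contact, so I'll release, retreat upward, and check from the top camera with the arm out of the way.

{"method": "arm_command", "body": {"steps": [[0, 0, 0, 0, 0.3], [0, 0, 0, 0, 0.9], [0, 0, 0, 0, 0.9], [0, 0, 0, 0, 0.9], [-3, 0, 0, 0, 0.9]]}}

```text
time_s: 22.47
tcp_pos: [0.6049, -0.0394, 0.0369]
ee_rot: [2.934, 1.564, 2.087]
wrist_force: [0.7, 0.0, 0.5]
grip_width: 0.0771
```

{"method": "arm_command", "body": {"steps": [[-25, 0, 0, 0, 0.9], [-60, 0, 0, 0, 0.9], [-95, 0, 0, 0, 0.95], [-125, 0, 0, 0, 1], [-125, 0, 0, 0, 1]]}}

```text
time_s: 22.88
tcp_pos: [0.6096, -0.0411, 0.1702]
ee_rot: [1.06, 1.56, 0.214]
wrist_force: [1.1, -0.5, 1.0]
grip_width: 0.0852
```

{"method": "arm_command", "body": {"steps": [[0, -30, 24, 0, 1], [0, -62, 49, 0, 1], [0, -94, 74, 0, 1], [0, -126, 100, 0, 1], [0, -158, 125, 0, 1]]}}

```text
time_s: 23.3
tcp_pos: [0.5734, -0.241, 0.1692]
ee_rot: [1.059, 1.56, 0.213]
wrist_force: [0.7, 0.2, 0.8]
grip_width: 0.0857
```

{"method": "arm_command", "body": {"steps": [[0, -20, 16, 0, 1], [0, -40, 32, 0, 1], [0, -60, 48, 0, 1], [0, -60, 48, 0, 1], [0, -60, 48, 0, 1]]}}

```text
time_s: 23.72
tcp_pos: [0.5598, -0.3177, 0.1685]
ee_rot: [1.127, 1.561, 0.278]
wrist_force: [-0.4, 0.9, -0.1]
grip_width: 0.0851
```

```bash
python3 - <<'E'
from h import *
f=r.grab_frame('top');im=f['img']
cv2.imwrite('pics/top1.png',cv2.resize(im[130:300,90:480],(780,340),interpolation=cv2.INTER_CUBIC)[:,:,::-1])
h=cv2.cvtColor(im,cv2.COLOR_RGB2HSV);m=cv2.inRange(h,(5,10,150),(35,110,255))
Z=[(ray(f,(u,v),.075),ray(f,(u,v),.02)) for v,u in np.argwhere(m)]
def fit(P,s,R,t):
    for _ in range(10):
        d=np.linalg.norm(P-s,axis=1);A=P[abs(d-R)<t]
        x=np.linalg.lstsq(np.c_[2*A,np.ones(len(A))],(A**2).sum(1),rcond=None)[0];s=x[:2]
    return s,np.sqrt(x[2]+s@s),len(A)
P75=np.array([z[0] for z in Z]);P20=np.array([z[1] for z in Z])
for c in SAU:
    a=fit(P75,np.array(SAU[c]),.0275,.006)
    # saucer edge from colour mask hull
    k=mask(im,c,70,40);q=proj(f,(*SAU[c],.02)).astype(int);z=np.zeros_like(k);cv2.circle(z,tuple(int(i) for i in q),24,255,-1)
    if c=='yellow': k=np.where(h[:,:,1]>170,k,0).astype(np.uint8)
    pts=cv2.convexHull(np.argwhere(k&z)[:,::-1].astype(np.int32));e=cv2.minEnclosingCircle(pts)
    b=ray(f,e[0],.02)
    print(c,'cup',a[0].round(4),a[1].round(4),a[2],'saucer',b.round(4),'was',SAU[c],'off mm',((a[0]-b)*1000).round(1),((a[0]-SAU[c])*1000).round(1))
E
```

```text
red cup [0.6012 0.0828] 0.027 108 saucer [0.6027 0.0835] was (0.6004, 0.0832) off mm [-1.5 -0.6] [ 0.8 -0.4]
green cup [ 0.6041 -0.041 ] 0.0271 111 saucer [ 0.6016 -0.0409] was (0.6027, -0.0411) off mm [ 2.5 -0.1] [1.4 0.1]
blue cup [0.4765 0.0798] 0.0271 120 saucer [0.4783 0.0816] was (0.4763, 0.0811) off mm [-1.8 -1.8] [ 0.2 -1.3]
yellow cup [ 0.48   -0.0419] 0.0271 107 saucer [ 0.4806 -0.0429] was (0.4783, -0.0425) off mm [-0.6  1. ] [1.7 0.6]
```

View pics/top1.png

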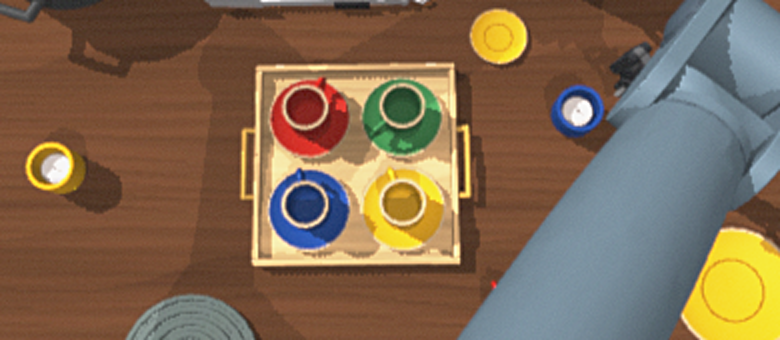

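The picture shows all four cups upright on their own colours: red (307,106), green (403,104), blue (305,205) and yellow (402,203). They sit within about 2.5 mm of centre, and both tealights are in place at (55,168) and (577,110). I'm handing in.

```bash
python3 -c "
from plant import r
print(r.read_state()['joint_vel'].round(3)); print(r.close_job())"
```

```text
[ 0.025 -0.009  0.012 -0.     0.001  0.   ]
the job is handed in; nothing more can be done
None
```

All four cups are standing upright on the saucers of their own colour, and I handed the job in at about 24 s with the arm clear of everything. I lowered each cup in small steps until the saucer took its weight (wrist force 5–13 N), then released it.

**Centring:** the last top-camera picture puts each cup within about 2.5 mm of its saucer's centre. The saucers are within about 2.5 mm of where they started, which is about what the camera can resolve.

**Left alone:** I didn't move either tealight, and both stand where they were in the last picture. I left the small red cup and the other yellow saucers alone too. The arm hid part of the small red cup in that picture, so I didn't recheck it.

**Disagreement:** the wrist and top cameras differed by 1–5 mm on the saucer positions, mostly sideways. I aimed between the two, and the remaining error is small next to the 14 mm of room for the cup's foot on the saucer floor. No check failed.

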